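Lock the bench lap and take out the dressing tool

ROBOT

A 7-joint arm with a two-finger parallel gripper is mounted at the origin on the work surface. World frame = base frame: x ahead of the robot, y to its left, z up, the work surface at z = 0. Lengths are in m, angles in rad, forces in N, time in s.
With the tool pointing down it reaches from about 0.4 to 0.85 m from the base axis. Payload 10.4 kg.
Tool frame: the origin (TCP) lies at the very end of the fingers, on their centre line; the grasp point (between the pads) lies manip.hold_point_z behind it (manip.hold_point_z is the distance from the TCP to the grasp point, in m); z points along the fingers, y is the direction in which the jaws open and shut (so a half turn about z gives the same grasp; the last joint's range is limited). The gripper opens to 85 mm and grips with 20 to 120 N. Pads are 22 mm wide; open, the fingers measure 114 mm over their backs; the gripper's body (76 mm by 85 mm) begins 54 mm behind the grasp point. The pads swing forward as they close: fully open they stand 13 mm farther back than shut.
Start: joints at [1.272, 0.332, -0.065, 1.46, 0.022, 1.35, -0.088], TCP at [0.17, -0.601, 0.199] pointing down, gripper open.
Joint ranges: [-2.6, 2.6], [-0.5, 2.12], [-1.47, 1.34], [0.16, 2.42], [-1.27, 4.41], [0.06, 2.06], [-2.6, 2.6]. Speed limits (rad/s): [2.22, 2.22, 2.79, 2.79, 3.14, 3.14, 3.14].

INTERFACE

Orientations are given as a unit quaternion [x, y, z, w].
In Python, from workcell import manip gives the robot as it stands.
- The arm moves only by the tool jog_arm, never from a script. Its arguments are lists of equal length, an entry for each row: "translation": the shift along the world's x, y, z in mm, a list of three; "turn": the turn about the world's z in degrees. In form: {"translation": [[x, y, z], ...], "turn": [turn, ...]}. A call has 1 to 12 rows; each row is the pose to reach, as a shift and turn from the pose measured when the call began; what a row does not reach only later rows make up. A row lasts 1/12 s, in which the tool goes at most 41.7 mm and 7.16 degrees, less where a joint would pass 70% of its speed; a pose out of reach is approached as far as the arm can. A call with a gripper value outside its range is refused whole. "grip" is the finger opening in mm, from 0 to 85.4, set as the call begins (left out, the last holds). The fingers move at their own pace and stop on an object; "grip_force" is the grip in N (left out, the last holds). Time passes only in rows, so rows that repeat a pose let the fingers close. It gives the time, the measured TCP pose, the force and the opening at its end, in the units of the state.
- manip.get_obs(): the state, without advancing time (a new reading comes with each control period).
- manip.camera(name): name is "scene" or "top" or "wrist"; returns a dict with "frame" (384x512x3 uint8, red, green, blue), "mtx" (3x3 intrinsics, pixels), "k1" (the pictures are not rectified: a ray, as slopes to the right and down, at radius r is drawn at 1 + k1 r^2 times it, then the intrinsics apply), "pose" (4x4, takes a point from camera to world coordinates). Camera axes: x right, y down, z forward; pixel columns grow to the right and rows downward; lengths in m; the calibration is good to about 2 mm. A picture is of the moment at which its call begins. There is no depth.
- manip.hand_in(): hands the job in, once; it reports no verdict.
Trained networks look in a picture, given as the dict that the camera call returned (one of the last four; its "shot" number tells which), for a name from the list of things; names that differ only in an ending like _2 or _b are one class to them, and where a whole thing is asked for, a point or a joint stands for the part that bears it (a point fixed in the world has none). Each returns a list of dicts, best first, with "confidence" (0 to 1); they miss things now and then, are a little off and sometimes report something else, mostly with a low value. They report only what shows in the picture. A call takes as long as a camera call. They do not tell look-alikes from the thing itself.
- manip.outline_of(picture, label): "mask" (384x512 bool, what is visible of it) and "extent" ([left, top, right, bottom] in pixels, round what is visible of it).
- manip.pinpoint(picture, label): "at" ([column, row] in pixels: a listed point, or the origin of a listed thing).
The state is a dict: "clock": time; "joint_pos": joint angles; "joint_velocities": joint speeds; "tau": joint torques, N m; "position": TCP position; "ee_rot": TCP orientation; "ft_force": force on the tool from outside, world axes, zero at the start; "torque": the same for the moment, N m; "grip_width": opening from 0.0 (shut) to 1.0 (fully open).
Only numpy, scipy, OpenCV 4.12 (cv2) and the standard library are available. Lean on these libraries where they do the work, as an engineer would, in place of code of your own. Each camera call takes 0.05 s, during which the arm holds its last target. There are 200 camera calls.

TASK

The flat lap on the goldsmith's bench has just been dressed. Screw its knurled brass spindle-lock screw clockwise until it seats, and then withdraw the L-shaped dressing tool through the slot in the clear guard, turning it so that its foot lines up with the slot and without forcing it against the guard. Stand it upright on its foot in the blue tray, and leave everything else on the bench where it is.

Things in the scene. Friction and masses are not known exactly. Their poses are not given: they have to be found in the camera images.
- lap: Bench flat lap, fixed: grey cabinet 250 (x) by 360 (y) mm, blue band. Origin: centre of its footprint, on the table; x points away from its dial side, z up. Deck 80 mm up. Centred on (0, 65 mm) stands a grey pan 220 mm square (walls 6 mm) under the guard; in it a level steel disc, diameter 150 mm, its face 98 mm up; the disc does not turn. The lock screw is on the deck at (-15, -115 mm).
- guard: Flat clear plastic guard, 220 by 220 mm, 4 mm thick, screwed onto the pan. Origin: centre of its underside, 132 mm above the table and 34 mm above the disc's face; axes as those of the lap. In its middle a yellow-bordered slot, 100 mm along y by 36 mm along x, centred on the origin.
- lap_slot (a point): Centre of the slot, level with the guard's upper face, 136 mm above the table; axes as those of the lap: the slot's 100 mm length lies along y, its 36 mm width along x.
- lock_screw (a joint): Angle of the spindle-lock screw in rad, growing as it is turned clockwise seen from above. It starts at 0.4 to 1.2, turns with light friction (0.04 N m), stays where it is left, does not rise or sink. It seats at 2.4, against a hard stop: there the resistance rises sharply and it turns no further; a light pinch of about 10 N then slips round it.
- lock_grip (a point): On the axis of the spindle-lock screw, in its head: an upright knurled brass cylinder, diameter 26 mm, height 26 mm, red index line on top. The point is 14 mm over the head's underside, 12 mm below its flat top, 116 mm above the table and 36 mm above the deck. Below is a collar, diameter 34, height 10 mm. z up. The pan's wall is 70 mm away, towards the lap's +y.
- dresser: Loose L-shaped dressing tool, about 0.12 kg. Foot 78 (x) by 22 (y) by 13 mm (pale abrasive under a orange plate). Origin: centre of the foot's underside; x from heel to toe, z up. At x = -28 mm rises a flat upright, 18 by 6 mm, with a red grip on top, at heights 58 to 106 mm. At the start the foot is flat on the disc under the guard, crosswise to the slot, toe towards the lap's +x; the upright passes the slot.
- dresser_grip (a point): Middle of the dressing tool's red grip, 84 mm above the underside of its foot and 28 mm to the heel's side of the foot's centre; axes as those of the dresser. The grip is 20 mm along x, 16 mm along y and reaches 22 mm above this point and 26 mm below it.
- tray: Blue open plastic tray, fixed, 150 (x) by 86 (y) mm outside, 142 by 78 mm inside, walls 4 mm thick and 22 mm high. Origin: centre of its underside, z up.
- tray_in (a point): Centre of the tray's inner floor, 5 mm above the table; axes as those of the tray.
- bowl: White porcelain bowl, diameter 104 mm, height 55 mm. Origin: centre of its underside. To be left alone.
- tin: Small round aluminium tin standing on the lap's deck, diameter 42 mm, height 19 mm. Origin: centre of its underside. To be left alone.
- jar: White round jar, diameter 60 mm, height 50 mm. Origin: centre of its underside. To be left alone.
- file: Flat file with a wooden handle, 250 mm long, lying along its x. To be left alone.
- ring_clamp: Wooden ring clamp, 160 mm long, 30 mm high, lying along its x. To be left alone.
Things that resemble listed ones, but are neither listed nor needed, are in the scene too. There is more than one size of the dresser; the job needs the smallest.

How it is judged:
By the outcome, as a careful person would: the job done as asked, in the order asked, and still so for the second after the job is handed in, with the robot touching nothing.
It also fails if it takes over 72 s, if anything falls off the work surface, if the arm or the gripper's body presses on something with over 40 N, if the wrist force passes 120 N, or if a joint passes its speed limit or range.

## Working session

There is one attempt and no reset: what is moved stays moved. The work goes in short steps, Python scripts to look and compute and a tool call to move; the robot and the scene stay as the last step left them, time stands still between calls to the robot, and variables do not carry over. Pictures are saved under pics/ and viewed, about 8 in all and at most 12, crops included, and the job is handed in when it is done.

Besides the shell and the picture viewer there is one more tool, called in YAML: its name, and indented under it one key for each argument. jog_arm: Moves the arm, as the interface text tells. Its arguments: {"type":"object","properties":{"translation":{"type":"array"},"turn":{"type":"array"},"grip":{"type":"number"},"grip_force":{"type":"number"}},"required":["translation","turn"]}

```bash
mkdir -p pics
cat > h.py <<'E'
import numpy as np, cv2
from workcell import manip
def proj(c,P):
    T=np.linalg.inv(c["pose"]); p=np.atleast_2d(P)@T[:3,:3].T+T[:3,3]
    s=p[:,:2]/p[:,2:]; r2=(s**2).sum(1,keepdims=True); s=s*(1+c["k1"]*r2)
    return s@c["mtx"][:2,:2].T+c["mtx"][:2,2]
def ray(c,uv):
    K=c["mtx"]; d=np.array([(uv[0]-K[0,2])/K[0,0],(uv[1]-K[1,2])/K[1,1]]); s=d.copy()
    for _ in range(30): s=d/(1+c["k1"]*(s@s))
    v=c["pose"][:3,:3]@np.r_[s,1]; return c["pose"][:3,3],v/np.linalg.norm(v)
def onz(c,uv,z):
    o,v=ray(c,uv); return o+v*(z-o[2])/v[2]
def save(c,n,box=None,k=1):
    f=c["frame"]
    if box: f=f[box[1]:box[3],box[0]:box[2]]
    cv2.imwrite("pics/"+n,cv2.cvtColor(cv2.resize(f,None,fx=k,fy=k,interpolation=cv2.INTER_CUBIC),cv2.COLOR_RGB2BGR))
E
python3 - <<'E'
from h import *
np.set_printoptions(precision=3,suppress=True)
o=manip.get_obs(); print(o, manip.hold_point_z)
ims=[]
Z=dict(lap=0,guard=.132,lap_slot=.136,lock_grip=.116,dresser=.098,dresser_grip=.182,tray=0,tray_in=.005,bowl=0,tin=.08,jar=0,file=0,ring_clamp=0)
for n in("scene","top"):
    c=manip.camera(n); ims.append(c["frame"]); print(n,c["pose"][:3,3],c["pose"][:3,2])
    for l,z in Z.items():
        for d in manip.pinpoint(c,l)[:4]:
            if d["confidence"]>.2: print(l,np.round(d["at"]),round(d["confidence"],2),onz(c,d["at"],z))
    save(c,n+"0.png",k=1.5)
E
```

```text
{'clock': 0.0, 'joint_pos': array([ 1.272,  0.333, -0.065,  1.461,  0.022,  1.35 , -0.088]), 'joint_velocities': array([-0.   , -0.   , -0.001, -0.002,  0.001,  0.   ,  0.   ]), 'tau': array([ -0.001, -62.544,   0.049, -39.16 ,   0.016,   0.01 ,   0.   ]), 'position': array([ 0.17 , -0.601,  0.198]), 'ee_rot': array([ 0.991,  0.137, -0.   , -0.001]), 'ft_force': array([-0.041,  0.303,  0.084]), 'torque': array([ 0.069,  0.011, -0.02 ]), 'grip_width': 1.0001448062404383} 0.0187
scene [0.834 0.35  0.824] [-0.391 -0.428 -0.815]
lap [242. 244.] 0.65 [0.575 0.016 0.   ]
guard [256. 238.] 0.82 [0.584 0.078 0.132]
guard [242. 243.] 0.45 [0.616 0.068 0.132]
lock_grip [224. 184.] 0.47 [ 0.539 -0.092  0.116]
dresser [249. 258.] 0.85 [0.617 0.094 0.098]
dresser [409. 249.] 0.65 [0.326 0.318 0.098]
dresser [141. 191.] 0.59 [ 0.704 -0.222  0.098]
dresser [185. 204.] 0.39 [ 0.641 -0.119  0.098]
dresser_grip [141. 158.] 0.71 [ 0.669 -0.239  0.182]
dresser_grip [435. 218.] 0.7 [0.28  0.317 0.182]
tray [366. 334.] 0.56 [0.511 0.374 0.   ]
tray_in [368. 334.] 0.57 [0.508 0.376 0.005]
bowl [175. 150.] 
[... 591 characters left out ...]
[ 0.663 -0.27   0.098]
dresser [208. 153.] 0.39 [0.597 0.098 0.098]
dresser_grip [136. 266.] 0.61 [0.242 0.288 0.182]
dresser_grip [332. 143.] 0.61 [ 0.625 -0.281  0.182]
dresser_grip [214. 150.] 0.55 [0.588 0.075 0.182]
tray [125. 180.] 0.97 [0.516 0.388 0.   ]
tray_in [126. 184.] 0.74 [0.499 0.383 0.005]
tray_in [291. 240.] 0.5 [ 0.326 -0.189  0.005]
bowl [340. 183.] 0.63 [ 0.528 -0.364  0.   ]
tin [139. 136.] 0.65 [0.653 0.327 0.08 ]
tin [281. 146.] 0.63 [ 0.634 -0.141  0.08 ]
tin [129. 182.] 0.46 [0.498 0.351 0.08 ]
tin [232. 165.] 0.24 [0.565 0.017 0.08 ]
jar [139. 133.] 0.85 [0.684 0.35  0.   ]
file [291. 243.] 0.82 [ 0.313 -0.192  0.   ]
ring_clamp [178. 238.] 0.67 [0.322 0.196 0.   ]
```

View pics/scene0.png

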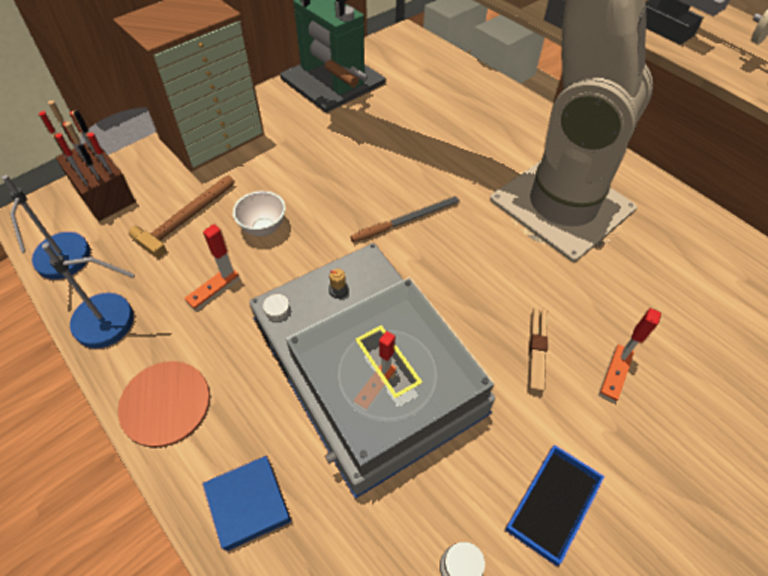

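View pics/top0.png

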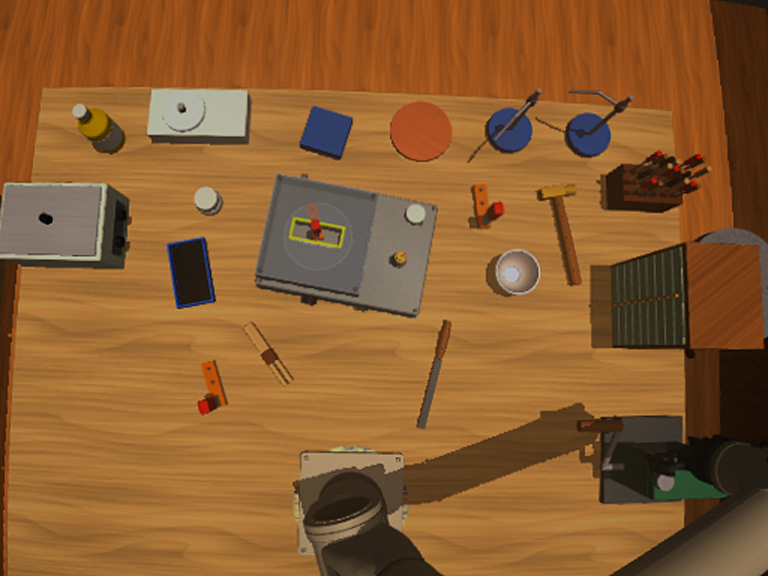

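Scene picture (1.5×): the lap is in the middle, with the yellow slot at about (388,360), the brass screw at (338,282) and the tin at (276,307). There are three dressers: one in the slot (388,345), one at (218,265) and one at (640,335). The one in the slot fits the description, because it stands under the guard and looks the smallest. The open tray is at (555,503); the solid blue block at (247,500) is a decoy.

Run:
```python
from h import *
np.set_printoptions(precision=4,suppress=True)
cs={n:manip.camera(n) for n in("scene","top")}
box={"scene":(225,205,300,275),"top":(180,130,250,175)}
rays=[]
for n,c in cs.items():
    h=cv2.cvtColor(c["frame"],cv2.COLOR_RGB2HSV); f=c["frame"].astype(int)
    b=box[n]; m=np.zeros(h.shape[:2],bool); m[b[1]:b[3],b[0]:b[2]]=1
    y=m&(h[...,0]>24)&(h[...,0]<36)&(h[...,1]>120)&(h[...,2]>120)
    P=np.array([onz(c,(u,v),.136)[:2] for v,u in np.argwhere(y)])
    r=cv2.minAreaRect((P*1000).astype(np.float32)); print(n,"yellow",y.sum(),r)
    def reds(bx):
        m=np.zeros(h.shape[:2],bool); m[bx[1]:bx[3],bx[0]:bx[2]]=1
        return np.argwhere(m&(f[...,0]>120)&(f[...,1]<50)&(f[...,2]<60))
    R=reds(b)[:,::-1]; print("red",len(R),R.mean(0),R.min(0),R.max(0)); rays.append(ray(c,R.mean(0)))
    bl=(h[...,0]>100)&(h[...,0]<125)&(h[...,1]>180)
    mb=np.zeros_like(bl); x=dict(scene=(330,290,410,380),top=(105,150,150,210))[n]; mb[x[1]:x[3],x[0]:x[2]]=1
    P=np.array([onz(c,(u,v),.022)[:2] for v,u in np.argwhere(bl&mb)])
    print("tray",cv2.minAreaRect((P*1000).astype(np.float32)))
    for o in manip.outline_of(c,"lock_grip")[:1]: 
        q=np.argwhere(o["mask"])[:,::-1]; print("lock",o["confidence"],o["extent"],q.mean(0),onz(c,q.mean(0),.116))
def tri(a,b):
    A=sum(np.eye(3)-np.outer(v,v) for o,v in(a,b)); B=sum((np.eye(3)-np.outer(v,v))@o for o,v in(a,b)); return np.linalg.solve(A,B)
print("grip",tri(*rays))
a=cs["scene"]["frame"]; k=4
t=[cv2.resize(a[y:y+95,x:x+64],None,fx=4,fy=4,interpolation=cv2.INTER_CUBIC) for x,y in((225,190),(115,135),(390,190))]
cv2.imwrite("pics/crop.png",cv2.cvtColor(np.hstack(t),cv2.COLOR_RGB2BGR))
```

```text
scene yellow 261 ((584.5001220703125, 86.53121948242188), (109.82054901123047, 45.861793518066406), 80.40222930908203)
red 15 [257.4667 229.4667] [253 225] [262 251]
tray ((513.0070190429688, 380.5354309082031), (151.57081604003906, 83.0098876953125), 12.624834060668945)
lock 0.66 [220.7, 177.5, 229.1, 194.0] [224.4615 185.0342] [ 0.5401 -0.0888  0.116 ]
top yellow 166 ((585.7427368164062, 85.36007690429688), (111.22347259521484, 46.460838317871094), 80.23139953613281)
red 30 [209.8 149.9] [207 147] [213 159]
tray ((508.2437744140625, 377.0124206542969), (148.9562530517578, 85.57002258300781), 11.666933059692383)
lock 0.47 [205.6, 149.5, 215.6, 158.3] [210.7324 153.4085] [0.5932 0.0872 0.116 ]
grip [0.5885 0.0865 0.1858]
```

View pics/crop.png

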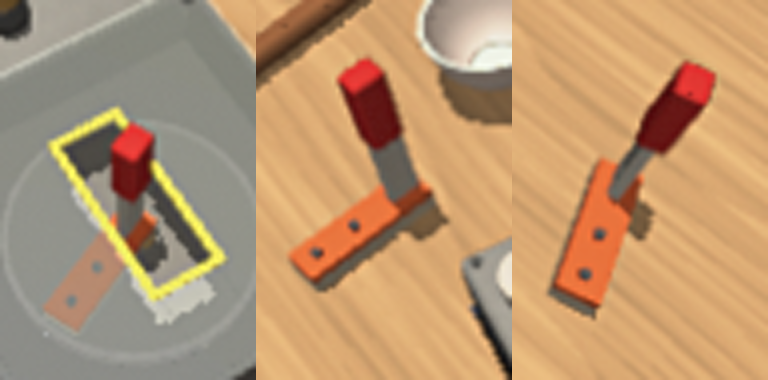

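The crop shows the dresser in the slot (left panel) with its foot seen through the guard, crosswise to the slot and in a smaller size than the two loose ones on the bench. The lap yaw is about −9.7° and the slot centre is at (0.585, 0.086). That puts the screw at (0.540, −0.089), which agrees with the network. I'm moving to the screw now.

jog_arm:
  translation:
    - [0, 0, 40]
    - [0, 20, 75]
    - [20, 50, 90]
    - [45, 80, 90]
    - [70, 110, 90]
    - [95, 140, 90]
    - [120, 170, 90]
    - [145, 200, 90]
    - [168, 232, 90]
    - [192, 265, 90]
    - [215, 297, 90]
    - [238, 330, 90]
  turn: [0, 0, 0, 0, 0, 0, 0, 0, 0, 0, 0, 0]
  grip: 50
  grip_force: 20

```text
clock: 2.6
position: [0.409, -0.2698, 0.2891]
ee_rot: [0.991, 0.137, 0.0, 0.0]
ft_force: [0.9, -0.6, -0.7]
grip_width: 0.587
```

```bash
python3 -c "
from h import *
o=manip.get_obs();print(o['clock'],o['joint_pos'].round(3),o['position'].round(4),o['ee_rot'].round(3),o['grip_width'])"
```

```text
2.6 [ 0.877  0.018 -0.39   1.64   0.007  1.485 -0.809] [ 0.409  -0.2698  0.2891] [0.991 0.137 0.    0.   ] 0.5867330084023239
```

jog_arm:
  translation:
    - [20, 27, 0]
    - [40, 54, 0]
    - [60, 81, -5]
    - [80, 108, -10]
    - [100, 135, -20]
    - [115, 160, -40]
    - [131, 181, -60]
    - [131, 181, -80]
    - [131, 181, -90]
    - [131, 181, -90]
    - [131, 181, -90]
    - [131, 181, -90]
  turn: [7, 14, 21, 28, 35, 42, 49, 56, 63, 70, 77, 80]

```text
clock: 3.6
position: [0.5399, -0.0887, 0.1989]
ee_rot: [0.668, 0.744, 0.0, 0.0]
ft_force: [0.5, -0.1, 0.6]
grip_width: 0.589
```

```bash
cat > w.py <<'E'
from h import *
from scipy.spatial.transform import Rotation as R
import sys
np.set_printoptions(precision=4,suppress=True)
c=manip.camera("wrist"); o=manip.get_obs()
print(o['clock'],'q',o['joint_pos'],o['position'],'yaw',R.from_quat(o['ee_rot']).as_euler('xyz',degrees=True), 'F',o['ft_force'],'T',o['torque'],o['grip_width'])
for l,z in (("lock_grip",.116),("lap_slot",.136),("dresser_grip",.182),("tray_in",.005),("tin",.08)):
    for d in manip.pinpoint(c,l)[:2]:
        if d["confidence"]>.3: print(l,np.round(d["at"]),round(d["confidence"],2),onz(c,d["at"],z))
if len(sys.argv)>1: save(c,sys.argv[1],k=1.2)
E
python3 w.py w1.png
```

```text
3.65 q [ 0.6717  0.2237 -0.678   1.6404  0.1435  1.3275  0.0798] [ 0.54   -0.0888  0.199 ] yaw [179.9575  -0.0172  96.2136] F [-0.2697 -0.5763  0.1285] T [0.0331 0.0037 0.0104] 0.5846669357886519
lock_grip [254. 184.] 0.56 [ 0.5393 -0.0895  0.116 ]
tin [348. 215.] 0.71 [ 0.6464 -0.1234  0.08  ]
```

View pics/w1.png

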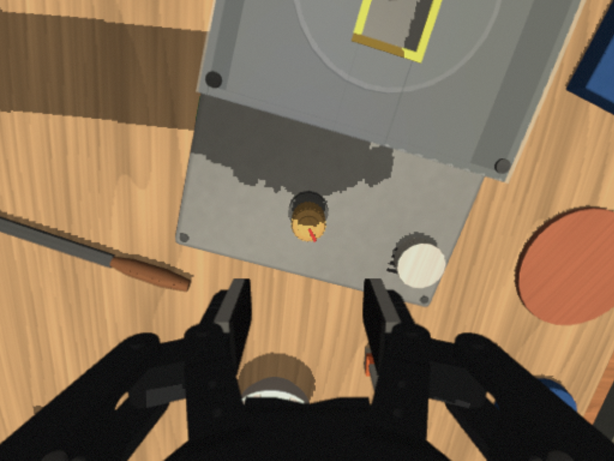

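The wrist view shows the screw at (308,215) with its red index line, between the open fingers and clear of the tin at (420,262). I'll descend and pinch.

jog_arm:
  translation:
    - [0, 0, -30]
    - [0, 0, -60]
    - [0, 0, -85]
    - [0, 0, -100]
    - [0, 0, -100]
  turn: [0, 0, 0, 0, 0]

```text
clock: 4.32
position: [0.5378, -0.0886, 0.096]
ee_rot: [0.672, 0.741, -0.001, -0.002]
ft_force: [-0.5, -0.3, -0.2]
grip_width: 0.584
```

jog_arm:
  translation:
    - [0, 0, 0]
    - [0, 0, 0]
    - [0, 0, 0]
    - [0, 0, 0]
    - [0, 0, 0]
    - [0, 0, 0]
  turn: [0, 0, 0, 0, 0, 0]
  grip: 15
  grip_force: 20

```text
clock: 4.82
position: [0.5381, -0.0887, 0.0965]
ee_rot: [0.672, 0.741, -0.001, -0.002]
ft_force: [0.1, -0.1, 0.2]
grip_width: 0.173
```

jog_arm:
  translation:
    - [0, 0, 0]
    - [0, 0, 0]
    - [0, 0, 0]
    - [0, 0, 0]
    - [0, 0, 0]
    - [0, 0, 0]
    - [0, 0, 0]
    - [0, 0, 0]
  turn: [-5, -11, -18, -25, -32, -39, -46, -50]

```text
clock: 5.48
position: [0.5383, -0.0887, 0.0968]
ee_rot: [0.923, 0.384, 0.0, -0.002]
ft_force: [-0.5, 0.2, 0.5]
grip_width: 0.178
```

```bash
python3 w.py
```

```text
5.5333 q [ 0.5442  0.2888 -0.5341  1.7738  0.1582  1.1233 -0.8247] [ 0.5383 -0.0887  0.0969] yaw [-179.8456   -0.09     45.0749] F [ 0.3983 -0.1671 -0.4481] T [ 0.047  -0.0389 -0.0148] 0.1760161074057187
lock_grip [258. 232.] 0.9 [ 0.5406 -0.0891  0.116 ]
```

The fingers reached 15 mm without meeting the 26 mm head, so this needs a look.

Run:
```python
from h import *
c=manip.camera("wrist"); s=manip.camera("scene")
print(manip.get_obs()["torque"])
a=cv2.resize(c["frame"],(512,384)); b=cv2.resize(s["frame"][110:260,150:300],(384,384),interpolation=cv2.INTER_CUBIC)
cv2.imwrite("pics/m1.png",cv2.cvtColor(cv2.resize(np.hstack([a,b]),(800,343)),cv2.COLOR_RGB2BGR))
for p in ([.54,-.089,.128],[.54,-.089,.116],[.54,-.089,.09],manip.get_obs()["position"]): print(proj(c,p))
```

```text
[ 0.01511893 -0.01320514 -0.02735954]
[[256.9508735  241.96259363]]
[[256.93085255 232.34659971]]
[[256.89511293 215.32130795]]
[[254.59178164 220.73688557]]
```

View pics/m1.png

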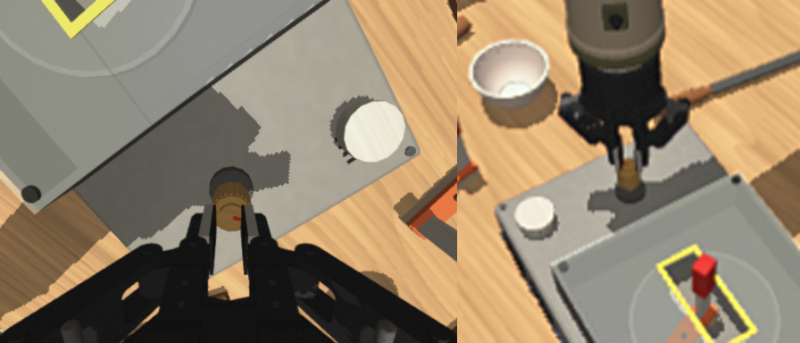

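The fingers straddle the head but don't bite: the index line turned in the wrist picture, so the screw stayed put. I'll close further.

jog_arm:
  translation:
    - [2, 0, 0]
    - [2, 0, 0]
    - [2, 0, 0]
    - [2, 0, 0]
    - [2, 0, 0]
    - [2, 0, 0]
    - [2, 0, 0]
  turn: [7, 14, 21, 28, 35, 42, 49]
  grip: 40

```text
clock: 6.47
position: [0.5401, -0.0888, 0.0966]
ee_rot: [0.675, 0.738, -0.001, -0.002]
ft_force: [0.3, 0.2, -0.5]
grip_width: 0.462
```

jog_arm:
  translation:
    - [0, 0, 0]
    - [0, 0, 0]
    - [0, 0, 0]
    - [0, 0, 0]
    - [0, 0, 0]
    - [0, 0, 0]
  turn: [0, 0, 0, 0, 0, 0]
  grip: 0
  grip_force: 25

```text
clock: 6.97
position: [0.5402, -0.0888, 0.0966]
ee_rot: [0.675, 0.737, -0.001, -0.002]
ft_force: [0.1, -0.5, 0.3]
grip_width: 0.0
```

```bash
python3 w.py
```

```text
7.0167 q [ 0.6434  0.318  -0.6577  1.7622  0.2111  1.1364  0.0076] [ 0.5402 -0.0888  0.0966] yaw [-179.8245   -0.0794   95.032 ] F [ 0.5074  0.5131 -1.4781] T [ 0.0453 -0.0255  0.0125] 0.0004835786199580642
lock_grip [255. 234.] 0.95 [ 0.5409 -0.0894  0.116 ]
tin [387. 266.] 0.72 [ 0.6447 -0.1248  0.08  ]
```

Run:
```python
from h import *
c=manip.camera("wrist"); s=manip.camera("scene"); t=manip.camera("top")
print(manip.get_obs()["torque"],c["pose"])
p=manip.get_obs()["position"]
for k in (c,s,t): print(proj(k,[p,p+[0,0,.0187],[.54,-.089,.128],[.54,-.089,.09]]))
a=cv2.resize(c["frame"][130:330,130:380],(500,400),interpolation=cv2.INTER_CUBIC); b=cv2.resize(s["frame"][140:220,185:265],(400,400),interpolation=cv2.INTER_CUBIC)
cv2.imwrite("pics/m2.png",cv2.cvtColor(cv2.resize(np.hstack([a,b]),(800,356)),cv2.COLOR_RGB2BGR))
```

```text
[-7.01857828e-05  2.98483965e-02  1.06825680e-02] [[ 0.99601801  0.08612887  0.02302033  0.53486542]
 [ 0.08907003 -0.95026838 -0.29842341 -0.01242105]
 [-0.00382738  0.29928552 -0.95415593  0.27226357]
 [ 0.          0.          0.          1.        ]]
[[254.21783293 219.88897946]
 [253.95512398 232.53429227]
 [253.50986976 242.99551448]
 [254.10810787 216.20743673]]
[[224.92199886 189.63891016]
 [224.48592042 185.21296415]
 [224.17381731 182.04475221]
 [225.06500494 191.09264592]]
[[265.3403957  172.63329961]
 [265.90340924 171.71203606]
 [266.35173123 171.10528643]
 [265.19946008 172.986621  ]]
```

View pics/m2.png

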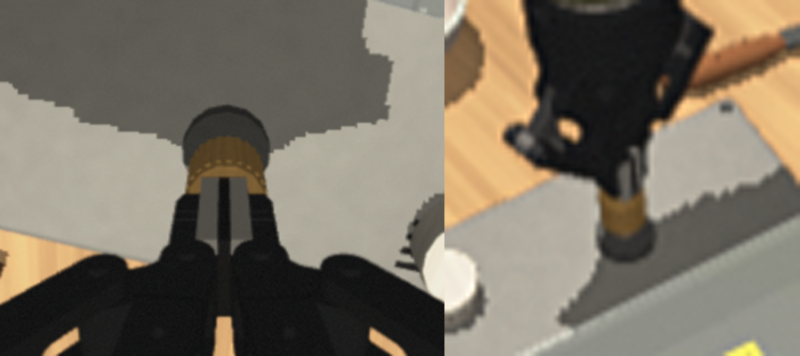

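The shut fingertips (crop at about (225,180)) sit on top of the brass head. The real tips must therefore be roughly 30 mm higher than the reported TCP. I'll open, go down in small steps, and check by touch.

jog_arm:
  translation:
    - [0, 0, 5]
    - [0, 0, 5]
    - [0, 0, 0]
    - [0, 0, -5]
    - [0, 0, -10]
    - [0, 0, -10]
  turn: [0, 0, 0, 0, 0, 0]
  grip: 50

```text
clock: 7.92
position: [0.5392, -0.0887, 0.085]
ee_rot: [0.675, 0.738, -0.001, -0.003]
ft_force: [-0.4, 0.1, 0.5]
grip_width: 0.585
```

Run:
```python
from h import *
np.set_printoptions(precision=4,suppress=True)
c=manip.camera("wrist"); s=manip.camera("scene"); o=manip.get_obs(); p=o["position"]
print(p,o["ft_force"],o["grip_width"],c["mtx"][0,0])
f=c["frame"].copy()
y=np.array([0.088,-.95,.3])
for e in (0,.0187,.035):
    q=proj(c,p+[0,0,e])[0]; cv2.drawMarker(f,tuple(int(v) for v in q),(255,0,255),0,8)
a=cv2.resize(f[130:330,130:380],(500,400),interpolation=cv2.INTER_CUBIC); b=cv2.resize(s["frame"][140:220,185:265],(400,400),interpolation=cv2.INTER_CUBIC)
cv2.imwrite("pics/m3.png",cv2.cvtColor(cv2.resize(np.hstack([a,b]),(800,356)),cv2.COLOR_RGB2BGR))
```

```text
[ 0.5398 -0.0887  0.0861] [-0.4732 -0.634  -0.277 ] 0.5868876049686685 291.3136109978341
```

View pics/m3.png

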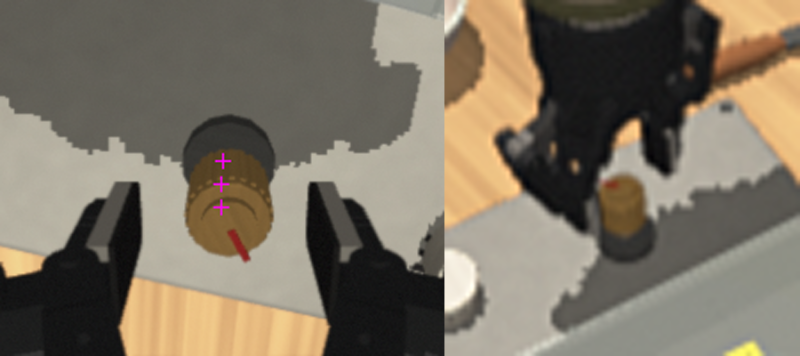

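In the wrist crop the pads' tips are at (140,182) and (308,182). Their 94 px separation for a 50 mm opening puts them about 33 mm above the reported TCP. The reported TCP evidently lies below the real fingertips, so I'll go lower while watching force.

jog_arm:
  translation:
    - [0, 0, -5]
    - [0, 0, -10]
    - [0, 0, -10]
  turn: [0, 0, 0]

```text
clock: 8.27
position: [0.5392, -0.0887, 0.0749]
ee_rot: [0.675, 0.738, -0.001, -0.003]
ft_force: [-0.0, 0.4, -0.8]
grip_width: 0.586
```

jog_arm:
  translation:
    - [0, 0, -4]
    - [0, 0, -8]
    - [0, 0, -10]
    - [0, 0, -10]
  turn: [0, 0, 0, 0]

```text
clock: 8.6
position: [0.5388, -0.0886, 0.0642]
ee_rot: [0.675, 0.738, -0.001, -0.003]
ft_force: [0.0, -0.2, -0.3]
grip_width: 0.588
```

jog_arm:
  translation:
    - [0, 0, 0]
    - [0, 0, 0]
    - [0, 0, 0]
    - [0, 0, 0]
    - [0, 0, 0]
    - [0, 0, 0]
  turn: [0, 0, 0, 0, 0, 0]
  grip: 10
  grip_force: 20

```text
clock: 9.1
position: [0.5407, -0.0884, 0.0649]
ee_rot: [0.675, 0.738, 0.0, -0.002]
ft_force: [8.0, -0.3, -4.3]
grip_width: 0.282
```

```bash
python3 w.py
```

```text
9.15 q [ 0.6319  0.3558 -0.6481  1.7913  0.2386  1.0769 -0.0119] [ 0.5407 -0.0885  0.0649] yaw [-179.8732   -0.1429   95.0872] F [ 7.1922 -0.2571 -3.4496] T [ 0.1071 -1.5777 -0.032 ] 0.2863880002196252
lock_grip [253. 265.] 0.84 [ 0.5406 -0.0905  0.116 ]
tin [405. 288.] 0.57 [ 0.6436 -0.1218  0.08  ]
```

The fingers stop on the head at 24 mm with no deck contact, which confirms the offset. I'll turn clockwise.

jog_arm:
  translation:
    - [1, 0, 0]
    - [1, 0, 0]
    - [1, 0, 0]
    - [1, 0, 0]
    - [1, 0, 0]
    - [1, 0, 0]
    - [1, 0, 0]
    - [1, 0, 0]
    - [1, 0, 0]
    - [1, 0, 0]
    - [1, 0, 0]
  turn: [-5, -10, -15, -20, -25, -30, -35, -40, -45, -50, -50]

```text
clock: 10.32
position: [0.5411, -0.0884, 0.0649]
ee_rot: [0.924, 0.382, 0.0, -0.002]
ft_force: [-3.5, 1.4, 1.4]
grip_width: 0.284
```

```bash
python3 w.py
```

```text
10.3667 q [ 0.5183  0.3285 -0.5098  1.7974  0.1776  1.063  -0.8382] [ 0.5411 -0.0884  0.0648] yaw [-179.8311   -0.0808   45.1659] F [-4.2501  1.2501  2.1475] T [ 0.0216  0.9567 -0.045 ] 0.283522898867646
lock_grip [251. 261.] 0.94 [ 0.541  -0.0867  0.116 ]
tin [427. 153.] 0.55 [ 0.6438 -0.1238  0.08  ]
```

jog_arm:
  translation:
    - [0, 0, 0]
    - [0, 0, 0]
    - [0, 0, 0]
    - [0, 0, 0]
    - [0, 0, 0]
  turn: [-4, -8, -12, -16, -18]

```text
clock: 11.03
position: [0.5411, -0.0884, 0.0648]
ee_rot: [0.972, 0.235, 0.0, -0.002]
ft_force: [-2.9, 0.3, 0.4]
grip_width: 0.286
```

```bash
cat > s.py <<'E'
from h import *
from scipy.spatial.transform import Rotation as R
np.set_printoptions(precision=3,suppress=True)
o=manip.get_obs(); c=manip.camera("wrist")
yaw=R.from_quat(o['ee_rot']).as_euler('xyz',degrees=True)[2]
# red index line on top (z=.128)
f=c["frame"].astype(int); q=proj(c,[.54,-.089,.128])[0]
m=np.argwhere((f[...,0]>110)&(f[...,1]<.4*f[...,0])&(f[...,2]<.4*f[...,0]))[:,::-1]
m=m[np.linalg.norm(m-q,axis=1)<35]
if len(m):
    P=np.array([onz(c,u,.128)[:2] for u in m]); d=P.mean(0)-[.54,-.089]
    print("line",len(m),P.mean(0),"az of centroid",np.degrees(np.arctan2(d[1],d[0])), "pca",np.degrees(np.arctan2(*np.linalg.svd(P-P.mean(0))[2][0][::-1])))
print(o['clock'],'q7',o['joint_pos'][6],o['position'],'yaw',yaw,'F',o['ft_force'],'T',o['torque'],o['grip_width']*85.4)
E
python3 s.py
```

```text
line 82 [ 0.536 -0.095] az of centroid -126.16063937045497 pca -126.0709282247334
11.0333 q7 -1.1376093808437169 [ 0.541 -0.088  0.065] yaw 27.171035731250612 F [-2.886  0.266  0.363] T [-0.004  0.5    0.055] 24.391433865524046
```

The index line is now at azimuth −126°, up from about −58° at the start, so the screw is turning with the grip. I'll continue in small steps and watch the torque.

jog_arm:
  translation:
    - [0, 0, 0]
    - [0, 0, 0]
    - [0, 0, 0]
  turn: [-4, -8, -10]

```text
clock: 11.33
position: [0.5412, -0.0885, 0.0649]
ee_rot: [0.989, 0.149, 0.001, -0.002]
ft_force: [-2.0, -0.6, -0.3]
grip_width: 0.287
```

```bash
python3 s.py
```

```text
line 84 [ 0.535 -0.094] az of centroid -138.06708926621755 pca -137.20838045039062
11.3333 q7 -1.3060372688412665 [ 0.541 -0.088  0.065] yaw 17.08454857143731 F [-1.987 -0.643 -0.256] T [-0.016  0.467  0.049] 24.483814513040823
```

jog_arm:
  translation:
    - [0, 0, 0]
    - [0, 0, 0]
    - [0, 0, 0]
  turn: [-4, -8, -10]

```text
clock: 11.63
position: [0.5412, -0.0885, 0.0648]
ee_rot: [0.998, 0.061, 0.001, -0.002]
ft_force: [-1.7, -0.0, -0.4]
grip_width: 0.286
```

```bash
python3 s.py
```

```text
line 83 [ 0.534 -0.093] az of centroid -150.26539727681438 pca -147.14715887582034
11.6333 q7 -1.4743302530707882 [ 0.541 -0.088  0.065] yaw 7.026300125002144 F [-1.75  -0.027 -0.359] T [0.024 0.436 0.05 ] 24.465566660446157
```

jog_arm:
  translation:
    - [0, 0, 0]
    - [0, 0, 0]
    - [0, 0, 0]
  turn: [-4, -8, -10]

```text
clock: 11.93
position: [0.5415, -0.0886, 0.0649]
ee_rot: [1.0, -0.026, 0.001, -0.001]
ft_force: [-0.8, -0.2, -0.9]
grip_width: 0.289
```

```bash
python3 s.py
```

```text
line 87 [ 0.534 -0.092] az of centroid -153.8823705308732 pca -146.87182297908706
11.9333 q7 -1.642432128825709 [ 0.542 -0.089  0.065] yaw -2.9899018300248468 F [-0.757 -0.214 -0.865] T [-0.141  0.161  0.066] 24.653162811025897
```

jog_arm:
  translation:
    - [0, 0, 0]
    - [0, 0, 0]
    - [0, 0, 0]
  turn: [-4, -8, -8]

```text
clock: 12.23
position: [0.5418, -0.0887, 0.0649]
ee_rot: [0.995, -0.096, 0.002, -0.001]
ft_force: [-0.0, -1.9, -1.1]
grip_width: 0.286
```

```bash
python3 s.py
```

```text
line 86 [ 0.534 -0.092] az of centroid -156.30487329755078 pca -146.87156687493354
12.2333 q7 -1.7772161160063522 [ 0.542 -0.089  0.065] yaw -11.006491482689777 F [-0.031 -1.927 -1.101] T [-0.185  0.198  0.067] 24.419111369366238
```

The index line stopped at −147° over the last 18° while the gripper slid round, so the screw appears seated after about 89°. I'll check once with a firmer pinch.

jog_arm:
  translation:
    - [0, 0, 0]
    - [0, 0, 0]
    - [0, 0, 0]
    - [0, 0, 0]
    - [0, 0, 0]
  turn: [0, 0, -2, -4, -5]
  grip_force: 45

```text
clock: 12.7
position: [0.5422, -0.0889, 0.065]
ee_rot: [0.99, -0.138, 0.002, -0.001]
ft_force: [0.9, -1.2, -0.5]
grip_width: 0.277
```

```bash
python3 s.py
```

```text
line 87 [ 0.534 -0.092] az of centroid -157.2776442154468 pca -146.47589298833995
12.7 q7 -1.8578815326677687 [ 0.542 -0.089  0.065] yaw -15.808348305681701 F [ 0.933 -1.185 -0.496] T [-0.307 -0.24   0.004] 23.698289163338114
```

The line holds at −146.5° under a 45 N pinch too, so the screw is seated. I'll release, rise, and go over the dresser.

jog_arm:
  translation:
    - [0, 0, 0]
    - [0, 0, 0]
    - [0, 0, 0]
    - [-2, 0, 30]
    - [-2, 0, 70]
    - [-2, 0, 110]
    - [-2, 0, 150]
    - [10, 40, 165]
    - [24, 80, 165]
    - [36, 120, 165]
    - [42, 150, 165]
    - [42, 150, 165]
  turn: [0, 0, 0, 0, 2, 4, 6, 6, 6, 6, 6, 6]
  grip: 50
  grip_force: 20

```text
clock: 13.75
position: [0.584, 0.0704, 0.2302]
ee_rot: [0.997, -0.081, 0.002, -0.003]
ft_force: [-0.8, 2.8, 0.2]
grip_width: 0.587
```

Run:
```python
from h import *
from scipy.spatial.transform import Rotation as R
np.set_printoptions(precision=4,suppress=True)
c=manip.camera("wrist"); s=manip.camera("scene"); o=manip.get_obs(); save(c,"w2.png",k=1.2)
print(o['clock'],'q',o['joint_pos'],o['position'],R.from_quat(o['ee_rot']).as_euler('xyz',degrees=True)[2])
h=cv2.cvtColor(c["frame"],cv2.COLOR_RGB2HSV); f=c["frame"].astype(int)
y=(h[...,0]>24)&(h[...,0]<36)&(h[...,1]>120)&(h[...,2]>120)
P=np.array([onz(c,(u,v),.136)[:2] for v,u in np.argwhere(y)]); print(len(P),cv2.minAreaRect((P*1000).astype(np.float32)))
for l,z in(("lap_slot",.136),("dresser_grip",.182),("dresser",.098),("lock_grip",.116)):
    for d in manip.pinpoint(c,l)[:2]:
        if d["confidence"]>.25: print(l,np.round(d["at"]),round(d["confidence"],2),onz(c,d["at"],z))
# bright red top face at z .204
m=(f[...,0]>90)&(f[...,1]<.35*f[...,0])&(f[...,2]<.35*f[...,0])
n,L,st,ce=cv2.connectedComponentsWithStats(m.astype(np.uint8))
for i in range(1,n):
    if st[i,4]>30:
        v=f[L==i][:,0]; print(st[i],ce[i],v.min(),v.max(),np.percentile(v,[25,50,75]))
```

```text
13.85 q [ 0.2039  0.2672 -0.471   1.5021  0.1203  1.397  -2.0117] [0.584  0.0631 0.2299] -9.620305650843937
670 ((581.3037109375, 59.8492546081543), (56.341453552246094, 46.00265884399414), 80.59310150146484)
lap_slot [240. 181.] 0.71 [0.5874 0.0855 0.136 ]
dresser_grip [234. 194.] 0.73 [0.5891 0.0878 0.182 ]
dresser [149. 354.] 0.59 [0.351  0.2586 0.098 ]
dresser [294. 155.] 0.59 [0.5959 0.0276 0.098 ]
[222 190  26  27 455] [234.5912 202.633 ] 91 125 [114. 119. 120.]
```

View pics/w2.png

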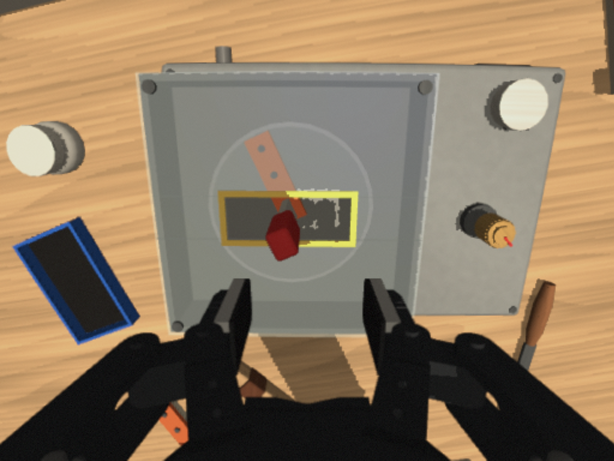

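The wrist view shows the foot under the guard, with its screw heads at (262,148) and (273,175). The foot is skewed some degrees from crosswise, and the red grip is at (285,235). I'll measure the heading.

Run:
```python
from h import *
np.set_printoptions(precision=4,suppress=True)
c=manip.camera("wrist"); f=c["frame"].astype(int); print(manip.get_obs()["position"])
# pinkish foot through guard
b=np.zeros(f.shape[:2],bool); b[100:170,195:260]=1
h=cv2.cvtColor(c["frame"],cv2.COLOR_RGB2HSV)
m=b&((h[...,0]<12)|(h[...,0]>174))&(h[...,1]>45)&(f[...,0]>125)
m[158:]=0
P=np.array([onz(c,(u,v),.111)[:2] for v,u in np.argwhere(m)])*1000
r=cv2.minAreaRect(P.astype(np.float32)); print(len(P),r); print(cv2.boxPoints(r))
d=np.linalg.svd(P-P.mean(0))[2][0]; print("pca",np.degrees(np.arctan2(d[1],d[0])),P.mean(0))
for u in((218.3,123.3),(227.5,145.8)): print(onz(c,u,.111))
# grip top face: bright red blob
rd=(f[...,0]>108)&(f[...,1]<.35*f[...,0])&(f[...,2]<.35*f[...,0]); rd[:180]=0; rd[230:]=0
q=np.argwhere(rd)[:,::-1]; T=np.array([onz(c,u,.204)[:2] for u in q])*1000
print("top",len(q),q.mean(0),cv2.minAreaRect(T.astype(np.float32)))
```

```text
[0.5842 0.0596 0.2301]
910 ((628.9465942382812, 96.23057556152344), (50.643672943115234, 21.991474151611328), 14.359284400939941)
[[601.6888 100.603 ]
 [607.1428  79.2985]
 [656.2043  91.8582]
 [650.7504 113.1627]]
pca -162.5453730279141 [631.3736  96.1882]
[0.643  0.0871 0.111 ]
[0.6194 0.0826 0.111 ]
top 399 [225.0877 205.9148] ((583.1136474609375, 17.786853790283203), (152.80715942382812, 18.858379364013672), 84.77721405029297)
```

The foot's width fits at 22 mm and its yaw is about 14° in the world. The upright comes out at (0.5885, 0.086), which agrees with the triangulated grip. I'll align and descend.

jog_arm:
  translation:
    - [2, 10, 0]
    - [4, 20, 0]
    - [4, 27, 0]
    - [4, 27, 0]
    - [4, 27, -20]
    - [4, 27, -45]
    - [4, 27, -70]
    - [4, 27, -90]
    - [4, 27, -98]
    - [4, 27, -98]
  turn: [6, 12, 18, 24, 24, 24, 24, 24, 24, 24]

```text
clock: 14.93
position: [0.5871, 0.0855, 0.1303]
ee_rot: [0.993, 0.122, 0.0, -0.001]
ft_force: [-0.5, -0.2, -0.1]
grip_width: 0.585
```

```bash
python3 s.py
python3 - <<'E'
from h import *
c=manip.camera("wrist"); s=manip.camera("scene")
a=cv2.resize(c["frame"][110:310,130:380],(500,400),interpolation=cv2.INTER_CUBIC); b=cv2.resize(s["frame"][190:270,210:290],(400,400),interpolation=cv2.INTER_CUBIC)
cv2.imwrite("pics/m4.png",cv2.cvtColor(cv2.resize(np.hstack([a,b]),(800,356)),cv2.COLOR_RGB2BGR))
E
```

```text
line 4 [ 0.537 -0.094] az of centroid -116.75125242851006 pca -147.25571692340858
14.9333 q7 -1.6816916911241566 [0.587 0.085 0.13 ] yaw 13.96481944998641 F [-0.485 -0.161 -0.067] T [0.017 0.025 0.   ] 49.92719563774467
```

View pics/m4.png

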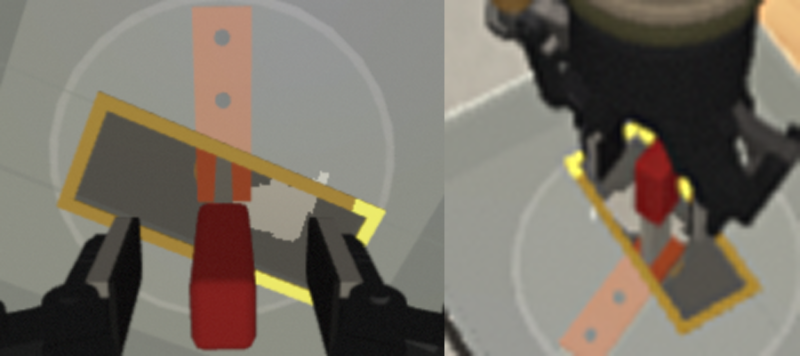

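The foot now lies exactly upright in the wrist picture at x≈222, and the red grip is centred between the pads at x≈140 and 308. I'll grip it.

jog_arm:
  translation:
    - [0, 0, 0]
    - [0, 0, 0]
    - [0, 0, 0]
    - [0, 0, 0]
    - [0, 0, 0]
    - [0, 0, 0]
  turn: [0, 0, 0, 0, 0, 0]
  grip: 5
  grip_force: 40

```text
clock: 15.58
position: [0.5897, 0.0866, 0.1348]
ee_rot: [0.993, 0.122, 0.004, -0.001]
ft_force: [-0.8, -0.4, 6.3]
grip_width: 0.179
```

jog_arm:
  translation:
    - [0, 0, 3]
    - [0, 0, 6]
    - [0, 0, 8]
    - [0, 0, 8]
  turn: [0, 0, 0, 0]

```text
clock: 15.92
position: [0.5898, 0.0867, 0.1433]
ee_rot: [0.993, 0.122, 0.004, -0.001]
ft_force: [-0.1, -0.6, -2.2]
grip_width: 0.183
```

```bash
python3 s.py
```

```text
line 20 [ 0.534 -0.097] az of centroid -129.17708034271803 pca -146.37322278758413
15.9167 q7 -1.6785739683236793 [0.59  0.087 0.143] yaw 14.001434379675626 F [-0.058 -0.629 -2.234] T [ 0.014  0.06  -0.01 ] 15.636699742570967
```

Gripped at 15.6 mm and lifted about 8 mm. I'll turn +66° about the upright, centred in the slot, then shift 28 mm along the slot.

jog_arm:
  translation:
    - [-1, 0, 0]
    - [-2, 0, 0]
    - [-3, -1, 0]
    - [-4, -1, 0]
    - [-4, -1, 0]
    - [-4, -1, 0]
    - [-4, -1, 0]
    - [-4, -1, 0]
    - [-4, -1, 0]
    - [-4, -1, 0]
    - [-4, -1, 0]
    - [-4, -1, 0]
  turn: [6, 12, 18, 24, 30, 36, 42, 48, 54, 60, 66, 66]

```text
clock: 16.97
position: [0.5856, 0.0855, 0.1427]
ee_rot: [0.764, 0.645, 0.002, -0.003]
ft_force: [0.8, -0.8, -0.8]
grip_width: 0.182
```

jog_arm:
  translation:
    - [-1, -7, 0]
    - [-2, -14, 0]
    - [-4, -21, 0]
    - [-5, -28, 0]
    - [-5, -28, 0]
  turn: [0, 0, 0, 0, 0]

```text
clock: 17.38
position: [0.5805, 0.0549, 0.1426]
ee_rot: [0.766, 0.643, 0.002, -0.003]
ft_force: [-0.4, -0.5, -0.9]
grip_width: 0.181
```

```bash
python3 s.py
python3 - <<'E'
from h import *
c=manip.camera("wrist"); s=manip.camera("scene"); t=manip.camera("top")
a=cv2.resize(c["frame"][60:260,130:380],(500,400),interpolation=cv2.INTER_CUBIC); b=cv2.resize(s["frame"][200:280,215:295],(400,400),interpolation=cv2.INTER_CUBIC)
cv2.imwrite("pics/m5.png",cv2.cvtColor(cv2.resize(np.hstack([a,b]),(800,356)),cv2.COLOR_RGB2BGR))
E
```

```text
17.3833 q7 -0.5130211933514044 [0.581 0.055 0.143] yaw 80.05838759640305 F [-0.437 -0.525 -0.895] T [-0.078  0.016 -0.043] 15.49320794895221
```

View pics/m5.png

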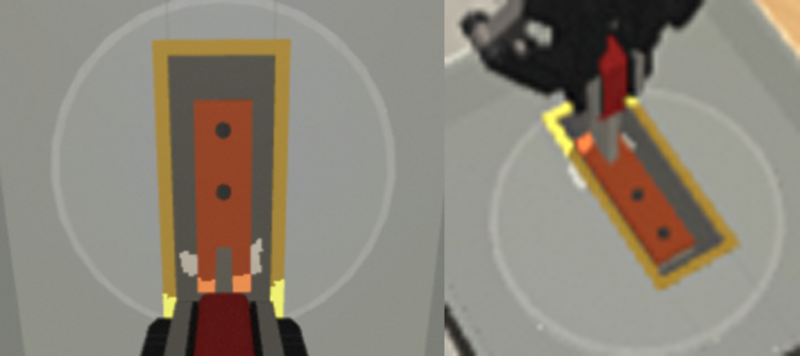

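Run:
```python
from h import *
c=manip.camera("wrist"); print(manip.get_obs()["position"])
u=np.array([.1685,.9857]); sc=np.array([.5855,.0857]); n=np.array([.9857,-.1685])
for nm,p,z in(("toe",(255.3,116.2),.1195),("slot end",(254.7,90.9),.136),("slotL",(130+171/1.78,60+200/1.78),.136),("slotR",(130+275/1.78,60+200/1.78),.136),("footL",(130+195/1.78,60+200/1.78),.1195),("footR",(130+253/1.78,60+200/1.78),.1195)):
    q=onz(c,p,z)[:2]; print(nm,q,"along",(q-sc)@u,"across",(q-sc)@n)
```

```text
[0.58059254 0.05802214 0.14278208]
toe [0.59212688 0.12181606] along 0.03671622459509485 across 0.00044655653490324634
slot end [0.59447622 0.13732674] along 0.05240097194749314 across 0.00014875020891679777
slotL [0.56774169 0.09097259] along 0.0022049181649594326 across -0.018392793527763886
slotR [0.60497335 0.08464459] along 0.0022409424842416057 across 0.01937271669315371
footL [0.57468971 0.08566457] along -0.00185645310441039 across -0.010649737333378635
footR [0.59731863 0.08181872] along -0.001834334600509522 across 0.012303621296273465
```

The foot is centred across the slot to within 1 mm and about 3 mm short along it, with 7 mm or more of clearance all round. I'll lift slowly.

jog_arm:
  translation:
    - [0, 2, 0]
    - [0, 2, 4]
    - [0, 2, 8]
    - [0, 2, 12]
    - [0, 2, 16]
    - [0, 2, 20]
    - [0, 2, 24]
    - [0, 2, 28]
  turn: [0, 0, 0, 0, 0, 0, 0, 0]

```text
clock: 18.3
position: [0.5807, 0.0599, 0.1713]
ee_rot: [0.764, 0.645, 0.003, -0.003]
ft_force: [0.1, 0.3, -1.5]
grip_width: 0.182
```

jog_arm:
  translation:
    - [0, 0, 6]
    - [0, 0, 12]
    - [0, 0, 20]
    - [0, 0, 30]
    - [0, 0, 45]
    - [0, 0, 60]
    - [0, 0, 75]
    - [0, 0, 80]
  turn: [0, 0, 0, 0, 0, 0, 0, 0]

```text
clock: 18.97
position: [0.5815, 0.0603, 0.2543]
ee_rot: [0.764, 0.645, 0.004, -0.002]
ft_force: [-0.1, 0.5, -0.8]
grip_width: 0.182
```

```bash
python3 s.py
python3 - <<'E'
from h import *
np.set_printoptions(precision=4,suppress=True)
for n in("top","scene"):
    c=manip.camera(n); h=cv2.cvtColor(c["frame"],cv2.COLOR_RGB2HSV)
    for o in manip.outline_of(c,"tray")[:1]:
        m=o["mask"]; print(o["confidence"],m.sum(),o["extent"])
    for l,z in(("tray_in",.005),("dresser",.17),("dresser_grip",.26),("jar",0)):
        for d in manip.pinpoint(c,l)[:3]: print(l,np.round(d["at"]),round(d["confidence"],2),onz(c,d["at"],z))
    # dark inner floor
    b=(105,150,150,210) if n=="top" else (330,290,410,380)
    k=np.zeros(h.shape[:2],bool); k[b[1]:b[3],b[0]:b[2]]=1
    for nm,mm,z in (("floor",k&(h[...,2]<50)&(h[...,1]<140),.005),("blue",k&(h[...,0]>100)&(h[...,0]<125)&(h[...,1]>180),.022)):
        P=np.array([onz(c,(u,v),z)[:2] for v,u in np.argwhere(mm)])*1000
        if len(P)>10: print(n,nm,len(P),cv2.minAreaRect(P.astype(np.float32)))
E
```

```text
line 1051 [ 0.558 -0.078] az of centroid 30.49681659368902 pca -96.56669967430412
18.9667 q7 -0.4814462125209877 [0.581 0.06  0.254] yaw 80.29010625781281 F [-0.079  0.534 -0.808] T [-0.107  0.039 -0.035] 15.528285328481244
0.95 1165 [108.8, 159.3, 147.1, 205.6]
tray_in [128. 182.] 0.56 [0.5093 0.3771 0.005 ]
dresser [319. 138.] 0.59 [ 0.6429 -0.2457  0.17  ]
dresser [142. 254.] 0.56 [0.278  0.2756 0.17  ]
dresser_grip [332. 141.] 0.8 [ 0.6112 -0.26    0.26  ]
dresser_grip [138. 267.] 0.59 [0.2484 0.2616 0.26  ]
jar [138. 135.] 0.59 [0.6759 0.3534 0.    ]
jar [213. 156.] 0.56 [0.6102 0.0878 0.    ]
top floor 684 ((508.46551513671875, 377.7673034667969), (147.46026611328125, 86.41405487060547), 12.672605514526367)
top blue 131 ((508.2437744140625, 377.0124206542969), (148.9562530517578, 85.57002258300781), 11.666933059692383)
0.61 2788 [336.0, 293.7, 399.0, 377.7]
tray_in [369. 340.] 0.57 [0.5171 0.3875 0.005 ]
dresser [260. 218.] 0.76 [0.5593 0.0648 0.17  ]
dresser [406. 250.] 0.66 [0.3829 0.3189 0.17  ]
dresser [141. 194.] 0.63 [ 0.7203 -0.159   0.17  ]
dresser_grip [256. 186.] 0.84 [0.5556 0.0429 0.26  ]
dresser_grip [436. 218.] 0.73 [0.3444 0.3217 0.26  ]
dresser_grip [142. 158.] 0.66 [ 0.6878 -0.1661  0.26  ]
jar [305. 376.] 0.6 [0.6754 0.3439 0.    ]
jar [258. 222.] 0.19 [ 0.5009 -0.0065 -0.    ]
scene floor 1915 ((506.7928771972656, 380.49407958984375), (133.1993408203125, 72.43196868896484), 12.412354469299316)
scene blue 432 ((512.8762817382812, 380.8021240234375), (151.490966796875, 82.9653549194336), 12.403722763061523)
```

The tool is out without any guard contact (forces under 2 N). The tray is at (0.510, 0.379) with yaw 12.3°. I'll carry the tool there and turn it −68°.

jog_arm:
  translation:
    - [-5, 15, 0]
    - [-12, 40, 0]
    - [-22, 70, 0]
    - [-32, 100, 0]
    - [-42, 132, 0]
    - [-52, 164, 0]
    - [-62, 196, 0]
    - [-72, 228, 0]
    - [-82, 258, 0]
    - [-91, 286, 0]
    - [-97, 305, 0]
    - [-99, 313, 0]
  turn: [-6, -12, -18, -24, -30, -36, -42, -48, -54, -60, -66, -68]

```text
clock: 20.62
position: [0.4791, 0.3767, 0.2511]
ee_rot: [0.994, 0.106, 0.004, -0.002]
ft_force: [0.7, -0.3, -1.4]
grip_width: 0.185
```

jog_arm:
  translation:
    - [0, 0, 0]
    - [0, 0, 0]
    - [0, 0, -25]
    - [0, 0, -55]
    - [0, 0, -85]
    - [0, 0, -115]
    - [0, 0, -135]
    - [0, 0, -145]
    - [0, 0, -145]
  turn: [0, 0, 0, 0, 0, 0, 0, 0, 0]

```text
clock: 21.37
position: [0.4789, 0.3746, 0.104]
ee_rot: [0.994, 0.106, 0.002, -0.001]
ft_force: [-0.4, 0.0, -0.8]
grip_width: 0.181
```

```bash
python3 s.py
python3 - <<'E'
from h import *
c=manip.camera("wrist"); s=manip.camera("scene")
a=cv2.resize(c["frame"],(512,384),interpolation=cv2.INTER_CUBIC); b=cv2.resize(s["frame"][260:380,310:430],(384,384),interpolation=cv2.INTER_CUBIC)
cv2.imwrite("pics/m6.png",cv2.cvtColor(cv2.resize(np.hstack([a,b]),(800,343)),cv2.COLOR_RGB2BGR))
E
```

```text
21.3667 q7 -2.3057948029319437 [0.479 0.375 0.104] yaw 12.174476284695222 F [-0.422  0.028 -0.805] T [-0.001  0.012 -0.017] 15.488110605967934
```

View pics/m6.png

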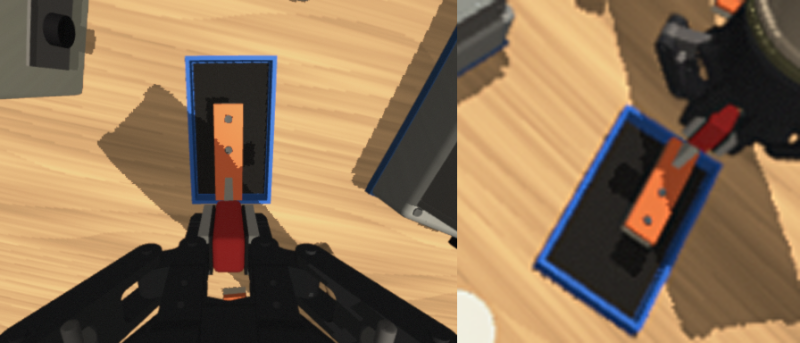

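The foot is over the tray and parallel to its long side: foot at (228,150), tray spanning (187–275, 57–202) in the wrist half. I'll lower it.

jog_arm:
  translation:
    - [2, 0, 0]
    - [4, -1, -15]
    - [4, -1, -30]
    - [4, -1, -42]
    - [4, -1, -50]
    - [4, -1, -54]
    - [4, -1, -54]
  turn: [0, 0, 0, 0, 0, 0, 0]

```text
clock: 22.1
position: [0.4838, 0.376, 0.0534]
ee_rot: [0.994, 0.106, 0.004, -0.003]
ft_force: [0.0, 0.5, -1.3]
grip_width: 0.186
```

jog_arm:
  translation:
    - [0, 0, -2]
    - [0, 0, -4]
    - [0, 0, -4]
  turn: [0, 0, 0]

```text
clock: 22.35
position: [0.4839, 0.376, 0.0495]
ee_rot: [0.994, 0.106, 0.004, -0.003]
ft_force: [-0.5, 0.2, -0.9]
grip_width: 0.18
```

jog_arm:
  translation:
    - [0, 0, -1]
    - [0, 0, -2]
    - [0, 0, -3]
    - [0, 0, -3]
  turn: [0, 0, 0, 0]

```text
clock: 22.68
position: [0.4839, 0.376, 0.0464]
ee_rot: [0.994, 0.106, 0.004, -0.003]
ft_force: [0.7, 0.6, -2.2]
grip_width: 0.183
```

jog_arm:
  translation:
    - [0, 0, -1]
    - [0, 0, -2]
    - [0, 0, -3]
    - [0, 0, -3]
  turn: [0, 0, 0, 0]

```text
clock: 23.02
position: [0.4838, 0.3759, 0.0431]
ee_rot: [0.994, 0.106, 0.004, -0.003]
ft_force: [-0.1, -0.5, -0.9]
grip_width: 0.184
```

jog_arm:
  translation:
    - [0, 0, -1]
    - [0, 0, -2]
    - [0, 0, -2]
  turn: [0, 0, 0]

```text
clock: 23.27
position: [0.4838, 0.3759, 0.041]
ee_rot: [0.994, 0.106, 0.004, -0.003]
ft_force: [-0.3, 0.5, -1.7]
grip_width: 0.178
```

```bash
python3 s.py
```

```text
23.2667 q7 -2.336289309084746 [0.484 0.376 0.041] yaw 12.204783524481824 F [-0.326  0.547 -1.694] T [-0.006  0.07   0.08 ] 15.227316651610924
```

jog_arm:
  translation:
    - [0, 0, -1]
    - [0, 0, -2]
    - [0, 0, -2]
  turn: [0, 0, 0]

```text
clock: 23.57
position: [0.4839, 0.3762, 0.0408]
ee_rot: [0.994, 0.106, 0.005, -0.002]
ft_force: [-5.6, -4.8, 15.5]
grip_width: 0.179
```

jog_arm:
  translation:
    - [0, 0, -1]
    - [0, 0, -2]
    - [0, 0, -2]
  turn: [0, 0, 0]

```text
clock: 23.82
position: [0.4842, 0.3765, 0.0409]
ee_rot: [0.994, 0.106, 0.005, -0.002]
ft_force: [-5.5, -4.9, 19.1]
grip_width: 0.181
```

Contact is at the expected height, TCP z = 0.041. I'll relieve the load, open and rise.

jog_arm:
  translation:
    - [0, 0, 0]
    - [0, 0, 0]
  turn: [0, 0]

```text
clock: 23.98
position: [0.4843, 0.3767, 0.0413]
ee_rot: [0.994, 0.106, 0.006, -0.003]
ft_force: [0.3, -0.5, -0.9]
grip_width: 0.18
```

jog_arm:
  translation:
    - [0, 0, 0]
    - [0, 0, 0]
    - [0, 0, 0]
    - [0, 0, 0]
  turn: [0, 0, 0, 0]
  grip: 45

```text
clock: 24.32
position: [0.4843, 0.3767, 0.0411]
ee_rot: [0.994, 0.106, 0.005, -0.003]
ft_force: [-0.1, -0.1, -0.1]
grip_width: 0.522
```

jog_arm:
  translation:
    - [0, 0, 10]
    - [0, 0, 30]
    - [0, 0, 60]
    - [0, 0, 95]
    - [0, 0, 130]
    - [0, 0, 165]
    - [0, 0, 200]
    - [0, 0, 220]
    - [-60, 0, 220]
    - [-100, 0, 220]
  turn: [0, 0, 0, 0, 0, 0, 0, 0, 0, 0]

```text
clock: 25.15
position: [0.4015, 0.3769, 0.2625]
ee_rot: [0.994, 0.105, 0.006, -0.004]
ft_force: [-0.8, 0.6, 1.3]
grip_width: 0.532
```

Run:
```python
from h import *
np.set_printoptions(precision=3,suppress=True)
o=manip.get_obs(); print(o["clock"],o["position"],o["ft_force"])
t=manip.camera("top"); s=manip.camera("scene")
for c in(s,t):
  for l,z in(("tray_in",.005),("dresser",.005),("dresser_grip",.089),("tin",.08),("jar",0),("bowl",0),("file",0),("ring_clamp",0),("lock_grip",.116)):
    for d in manip.pinpoint(c,l)[:3]:
        if d["confidence"]>.45: print(l,np.round(d["at"]),round(d["confidence"],2),onz(c,d["at"],z))
save(s,"end.png",k=1.5)
```

```text
25.15 [0.401 0.377 0.263] [-0.85   0.622  1.347]
tray_in [369. 335.] 0.71 [0.509 0.38  0.005]
dresser [408. 250.] 0.86 [0.265 0.314 0.005]
dresser [370. 332.] 0.77 [0.502 0.377 0.005]
dresser [142. 193.] 0.77 [ 0.688 -0.287  0.005]
dresser_grip [391. 314.] 0.76 [0.476 0.381 0.089]
dresser_grip [434. 218.] 0.73 [0.199 0.308 0.089]
dresser_grip [142. 159.] 0.69 [ 0.644 -0.32   0.089]
tin [184. 205.] 0.63 [ 0.639 -0.128  0.08 ]
jar [305. 381.] 0.85 [0.683 0.35  0.   ]
bowl [176. 152.] 0.68 [ 0.529 -0.357  0.   ]
file [264. 151.] 0.84 [ 0.317 -0.183  0.   ]
ring_clamp [355. 232.] 0.63 [0.326 0.185 0.   ]
lock_grip [226. 187.] 0.49 [ 0.54  -0.081  0.116]
tray_in [130. 185.] 0.57 [0.497 0.371 0.005]
dresser [320. 138.] 0.88 [ 0.685 -0.29   0.005]
dresser [144. 257.] 0.63 [0.254 0.31  0.005]
dresser [126. 186.] 0.61 [0.496 0.383 0.005]
dresser_grip [123. 186.] 0.77 [0.483 0.368 0.089]
dresser_grip [334. 142.] 0.77 [ 0.65  -0.316  0.089]
dresser_grip [139. 265.] 0.48 [0.235 0.303 0.089]
jar [139. 133.] 0.5 [0.684 0.349 0.   ]
bowl [342. 184.] 0.56 [ 0.525 -0.371  0.   ]
file [292. 241.] 0.86 [ 0.32  -0.196  0.   ]
file [139. 133.] 0.57 [0.682 0.351 0.   ]
ring_clamp [181. 239.] 0.89 [0.319 0.185 0.   ]
lock_grip [178. 238.] 0.59 [0.325 0.18  0.116]
```

View pics/end.png

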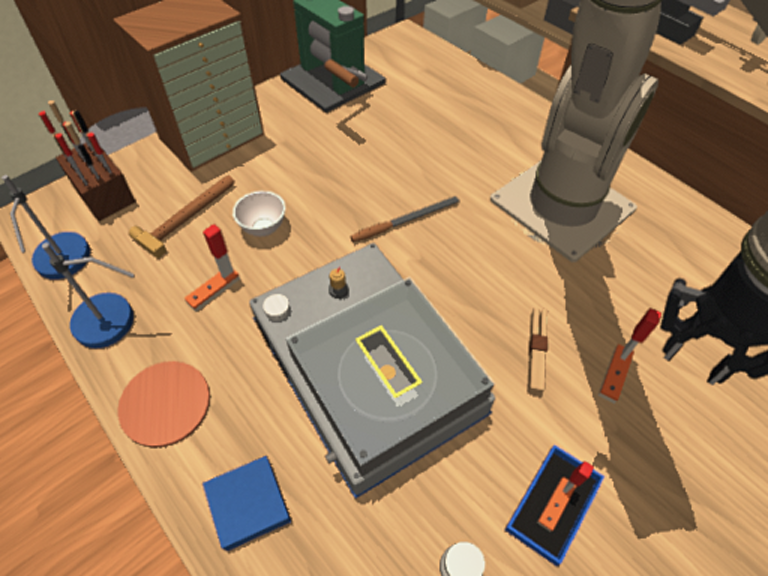

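The end picture shows the tool standing on its foot in the tray at (565,500), the slot empty, and the other things where they were. I'll let the arm settle, then hand in.

jog_arm:
  translation:
    - [0, 0, 0]
    - [0, 0, 0]
    - [0, 0, 0]
  turn: [0, 0, 0]

```text
clock: 26.4
position: [0.4009, 0.3767, 0.2611]
ee_rot: [0.994, 0.106, 0.005, -0.003]
ft_force: [0.0, -0.2, -0.7]
grip_width: 0.524
```

```bash
python3 -c "
from workcell import manip
print(manip.hand_in())"
```

```text
the job is handed in; nothing more can be done
None
```

I handed the job in at about 26 s: the lock screw is seated and the dressing tool stands upright in the blue tray.

- **Screw:** I turned it about 89° clockwise. Its index line then stayed at −147° through the last 18° of turning, and also under a 45 N pinch. The wrist torque never rose clearly (0.07 N m at most), so seating rests on the line standing still while the grip slipped.
- **Dressing tool:** I turned it 66° under the guard and lifted it through the slot with about 7 mm or more of clearance. Force readings at the end of each move there stayed under 2 N.
- **In the tray:** I set it down with about 19 N of contact and released it. The last picture shows it standing on its foot in the tray.
- **Everything else:** The tin, jar, bowl, file, ring clamp and both larger dressers were within the networks' scatter (about 1 to 3 cm) of where they started. They also look unmoved in the last picture.

**Disagreement:** The real fingertips were about 32 mm above the reported TCP. My first two pinches of the screw therefore closed just above its head. I measured the offset in the wrist picture, the next pinch confirmed it, and I allowed for it from then on.

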